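Nip a pegboard spacer in the bench caliper

TASK

Stand the short metal tube (a pegboard spacer) upright on the bench caliper's base, about midway along the jaws, and let go of it. Then slide the moving jaw in gently by its thumb block until the tube is lightly but surely nipped between the two jaws, without pressing so hard that the jaw cocks out of square or the thin tube is squeezed, and take your hand away leaving it nipped for the reading. Leave everything else on the desk where it is.

Things in the scene. Friction and masses are not known exactly. Their poses are not given: they have to be found in the camera images.
- caliper: Bench caliper, fixed on the desk. Origin: underside of its grey base plate; z up. Base plate x -63 to +87, y -100 to +100 mm, 8 mm thick; the tube is to stand on it. A steel beam, 20 mm wide, top at z = 30 mm, runs along y at x = +45 mm. Both jaws are upright walls that reach from the beam towards -x, as far as x = -30 mm, tops at z = 30 mm; mid-length at x = 0. Fixed jaw at the -y end.
- fixed_face (a point): Middle of the fixed jaw's inner face (caliper frame x = 0, y = -55, z = 20 mm). A flat anvil plate, 50 mm long in x, z 11 to 29 mm, stands out of this face by 2 to 22 mm towards +y: its setting differs every time, is locked and is not reported, so where the tube meets it has to be felt.
- carriage (a joint): Slide of the moving jaw along the beam, m: the moving jaw's flat inner face is at y = -43 mm + this value in the caliper's frame (when square); grows as the jaws open, 0 to 0.080, starts at 0.062 or more. It slides with about 3 N of drag and stays where it is left.
- jaw: Moving jaw. Origin on the beam's centre line at desk level, 20 mm to +y of the jaw's inner face; axes as the caliper's when square. Jaw wall x -75 to -15, 14 mm thick. It has springy play and cocks about the vertical through its origin, 12 N m per rad: pushed at the thumb block onto a part midway along the jaw, a 7 N nip cocks it 0.026 rad. A nip of 2 to 5 N is right; the push is that plus the drag.
- thumb (a point): Centre of the top of the black thumb block on the moving jaw, over the beam's centre line, 23 mm to -y of the caliper's origin when the carriage joint is 0. 18 mm (x) by 14 mm (y, along the beam) in plan, from the carriage block's top (35 mm above the desk; 34 by 46 mm) up to this point at 69 mm. Push its +y face towards -y of the caliper to close.
- nest (a point): Where the tube's foot goes: point on top of the base plate midway along the jaws (x = 0, y = -7 mm, z = 8 mm in the caliper's frame), free of both jaws while the caliper is open.
- tube: Tube: bare aluminium, open at both ends, 30 mm outside, 22 mm inside diameter, 60 mm high, about 60 g, standing upright on the desk. Origin at the centre of its underside, z up along its axis.
- rod: Bystander: solid aluminium rod standing upright, 20 mm diameter, 60 mm high; origin at the centre of its underside
- block: Bystander: aluminium block 28 by 28 by 55 mm high; origin at the centre of its underside
- glass0: Bystander: small clear drinking glass, 50 mm across the rim, 55 mm high, standing in the wooden tray; origin at the centre of its underside
- glass1: Bystander: small clear drinking glass, 50 mm across the rim, 55 mm high, standing in the wooden tray; origin at the centre of its underside
- glass2: Bystander: small clear drinking glass, 50 mm across the rim, 55 mm high, standing in the wooden tray; origin at the centre of its underside
- mug: Bystander: white ceramic mug, 80 mm across, 90 mm high; origin at the centre of its underside
- bottle: Bystander: green glass bottle, 60 mm across, 200 mm high; origin at the centre of its underside
Things that resemble listed ones, but are neither listed nor needed, are in the scene too. What is shaped like the caliper but green or orange is not meant.

How it is judged (in metres and radians):
On the way, in this order (a step that is already met when the one before it is completed fails the run):
1. the tube stands upright on the base plate between the open jaws, let go and not touched by the moving jaw (x of tube in the frame of caliper between -0.018 and 0.018 m and y of tube in the frame of caliper between -0.045 and 0.03 m and z of tube in the frame of caliper between 0.005 and 0.011 m and angle between tube's own z axis and vertical below 0.08 rad and contact force between each of the fingers, jaw and tube below 0.05 N and linear speed of tube below 0.02 m/s), for 0.2 s.
2. the moving jaw presses the standing tube (x of tube in the frame of caliper between -0.018 and 0.018 m and y of tube in the frame of caliper between -0.045 and 0.03 m and z of tube in the frame of caliper between 0.005 and 0.011 m and angle between tube's own z axis and vertical below 0.08 rad and contact force between jaw and tube above 1.2 N and linear speed of tube below 0.01 m/s), for 0.3 s.
At the end, for the whole second after the job is handed in: the tube stands upright (within 0.08 rad) on the base plate, its axis within 18 mm of the jaws' mid-length, at rest, nipped: the moving jaw, let go, still presses it with 1.2 to 7 N and is square to the caliper within 0.028 rad (all of step 2 and contact force between jaw and tube below 7 N and angle between the y axis of jaw and the y axis of caliper, either way round below 0.028 rad and contact force between the arm and tube below 0.05 N and contact force between the arm and jaw below 0.05 N); the robot touches nothing.
It fails at once if the moving jaw cocked more than 0.028 rad out of square (angle between the y axis of jaw and the y axis of caliper, either way round above 0.028 rad).
It fails at once if the tube squeezed by the moving jaw with more than 7 N (contact force between jaw and tube above 7 N).
It fails at once if another object on the desk shifted by more than 25 mm (distance of any of rod, block, glass0, glass1, glass2, mug, bottle from where it was at the start of the episode above 0.025 m).
It also fails if it takes over 51 s, if anything falls off the work surface, if the arm or the gripper's body presses on something with over 40 N, if the wrist force passes 120 N, or if a joint passes its speed limit or range.

ROBOT

A 6-joint arm with a two-finger parallel gripper is mounted at the origin on the work surface. World frame = base frame: x ahead of the robot, y to its left, z up, the work surface at z = 0. Lengths are in m, angles in degrees, forces in N, time in s.
With the tool pointing down it reaches from about 0.4 to 0.825 m from the base axis. Payload 7 kg.
Tool frame: the origin (TCP) lies at the very end of the fingers, on their centre line; the grasp point (between the pads) lies 19 mm behind it (ctrl.tcp_to_grasp is the distance from the TCP to the grasp point, in m); z points along the fingers, x is the direction in which the jaws open and shut, and the axes are right-handed (so a half turn about z gives the same grasp; the last joint's range is limited). The gripper opens to 88 mm and grips with 3 to 60 N. Pads are 19 mm wide; open, the fingers measure 130 mm over their backs; the gripper's body (78 mm by 193 mm) begins 47 mm behind the grasp point.
Start: joints at [90.304, 20.546, 0.682, 0, -70.136, -16.507], TCP at [0.188, 0.648, 0.227] pointing down, gripper open.
Joint ranges: [-176.03, 176.03], [-82.01, 121.73], [-58.28, 71.71], [-173.87, 95.51], [-174.79, -0.11], [-173.66, 173.66]. Speed limits (degrees/s): [136.94, 136.94, 172.46, 180, 180, 180].

INTERFACE

Orientations are given as [roll, pitch, yaw] about the fixed x, y, z axes, in that order (R = Rz(yaw) Ry(pitch) Rx(roll)).
In Python, from plant import sensors, vision, ticket, ctrl gives the robot as it stands. The module is installed in compiled form; this text tells all that it offers.
- The arm moves only by the tool drive_tool, never from a script. Its argument "moves" is a list of rows, each a list of 6 numbers: the shift along the tool's x, y, z in units of 0.15 m (1.0 is 0.15 m), then the turn, a rotation vector about the tool's x, y, z in units of 60 degrees (1.0 is 60 degrees). In form: [[dx, dy, dz, rx, ry, rz], ...]. A call has 1 to 8 rows; each row is the pose to reach, as a shift and turn from the pose measured when the call began, along the tool's axes at that moment; what a row does not reach only later rows make up. A row lasts 1/10 s, in which the tool goes at most 50 mm and 8.59 degrees, less where a joint would pass 70% of its speed; a pose out of reach is approached as far as the arm can. A call with a number of a shift or a turn outside -1 to 1 is refused whole. A call with a gripper value outside its range is refused whole. "fingers" is the opening, from -1 (shut) to 1 (fully open), set as the call begins (left out, the last holds). The fingers move at their own pace and stop on an object; the grip force is fixed at half the most. Time passes only in rows, so rows that repeat a pose let the fingers close. It gives the time, the measured TCP pose, the force and the opening at its end, in the units of the state.
- sensors.get_obs(): the state, without advancing time (a new reading comes with each control period).
- vision.snapshot(name): name is "scene" or "top" or "wrist"; returns a dict with "pixels" (384x512x3 uint8, red, green, blue), "fx", "fy", "cx", "cy" (pixels), "R" (3x3) and "t" (3): a world point X has camera coordinates R X + t. Camera axes: x right, y down, z forward; pixel columns grow to the right and rows downward; lengths in m; the calibration is good to about 2 mm. A picture is of the moment at which its call begins. There is no depth.
- ticket.close_job(): hands the job in, once; it reports no verdict.
The state is a dict: "clock": time; "joint_pos": joint angles; "qvel": joint speeds; "tau": joint torques, N m; "tool_pos": TCP position; "orientation": TCP orientation; "force": force on the tool from outside, world axes, zero at the start; "moment": the same for the moment, N m; "opening": finger opening in m.
Only numpy, scipy, OpenCV 4.12 (cv2) and the standard library are available. Lean on these libraries where they do the work, as an engineer would, in place of code of your own. Each camera call takes 0.05 s, during which the arm holds its last target.

## Working session

There is one attempt and no reset: what is moved stays moved. The work goes in short steps, Python scripts to look and compute and a tool call to move; the robot and the scene stay as the last step left them, time stands still between calls to the robot, and variables do not carry over. Pictures are saved under pics/ and viewed, and the job is handed in when it is done.

Besides the shell and the picture viewer there is one more tool, called as name(argument=value, ...), one argument or row to a line, values as JSON. drive_tool: Moves the arm, as the interface text tells. Shifts and turns lie within -1 to 1; 1 stands for 0.15 m of shift or 60 degrees of turn. Its arguments: {"type":"object","properties":{"moves":{"type":"array"},"fingers":{"type":"number"}},"required":["moves"]}

```bash
mkdir -p pics
cat > h.py <<'E'
import numpy as np, cv2
from scipy.spatial.transform import Rotation as Ro
from plant import sensors, vision, ticket, ctrl
def snap(name,fn):
    s=vision.snapshot(name); cv2.imwrite('pics/'+fn+'.png',cv2.cvtColor(s['pixels'],cv2.COLOR_RGB2BGR))
    np.savez('pics/'+fn+'.npz',**s); return s
def load(fn): return dict(np.load('pics/'+fn+'.npz'))
def ray(s,u,v):
    R=np.array(s['R']);t=np.array(s['t'])
    d=R.T@np.array([(u-s['cx'])/s['fx'],(v-s['cy'])/s['fy'],1]); return -R.T@t,d
def onz(s,u,v,z):
    c,d=ray(s,u,v); return c+d*(z-c[2])/d[2]
def tri(l):
    A=np.zeros((3,3));b=np.zeros(3)
    for s,u,v in l:
        c,d=ray(s,u,v);d=d/np.linalg.norm(d);P=np.eye(3)-np.outer(d,d);A+=P;b+=P@c
    return np.linalg.solve(A,b)
def proj(s,X):
    p=np.array(s['R'])@np.array(X)+np.array(s['t']); return np.array([s['fx']*p[0]/p[2]+s['cx'],s['fy']*p[1]/p[2]+s['cy']])
E
python3 - <<'E'
from h import *
np.set_printoptions(precision=4,suppress=True)
for n in ['scene','top','wrist']:
    s=snap(n,n+'0'); print(n,s['fx'],s['cx'],s['cy'],-np.array(s['R']).T@s['t']); print(np.array(s['R']))
o=sensors.get_obs(); print(o, ctrl.tcp_to_grasp, dir(ctrl))
E
```

```text
scene 369.5999542740889 257.932132382109 185.2922413546694 [0.8082 0.4432 0.8406]
[[-0.8449  0.5346 -0.0166]
 [ 0.4489  0.6919 -0.5655]
 [-0.2909 -0.4853 -0.8246]]
top 414.48076219572897 260.20887595636293 185.23447388773076 [ 0.2585 -0.0321  1.3528]
[[ 0.116  -0.9932  0.0059]
 [-0.9728 -0.1148 -0.2011]
 [ 0.2004  0.0176 -0.9796]]
wrist 272.6652732418059 257.9640418320073 191.4318065722694 [0.2543 0.6297 0.3832]
[[-0.2774 -0.9607  0.0011]
 [-0.9289  0.2685  0.2552]
 [-0.2454  0.0698 -0.9669]]
{'clock': 0.15, 'joint_pos': array([ 90.3043,  20.5818,   0.6458,  -0.0134, -70.1369, -16.5043]), 'qvel': array([ 0.0391, -0.1296,  0.1547,  0.062 , -0.0129, -0.0171]), 'tau': array([ -0.0009, -58.327 ,  29.3288,   7.0012,   0.0087,  -0.0001]), 'tool_pos': array([0.1883, 0.6478, 0.2258]), 'orientation': array([-179.9914,   -0.0735, -106.2046]), 'force': array([-0.3616, -0.0413, -0.3892]), 'moment': array([-0.0067, -0.0056,  0.0594]), 'opening': 0.08732046568857618} 0.0188 ['PlanningError', '__class__', '__delattr__', '__dict__', '__dir__', '__doc__', '__eq__', '__format__', '__ge__', '__getattribute__', '__getstate__', '__gt__', '__hash__', '__init__', '__init_subclass__', '__le__', '__lt__', '__module__', '__ne__', '__new__', '__reduce__', '__reduce_ex__', '__repr__', '__setattr__', '__sizeof__', '__str__', '__subclasshook__', '__weakref__', 'tcp_to_grasp']
```

View pics/scene0.png

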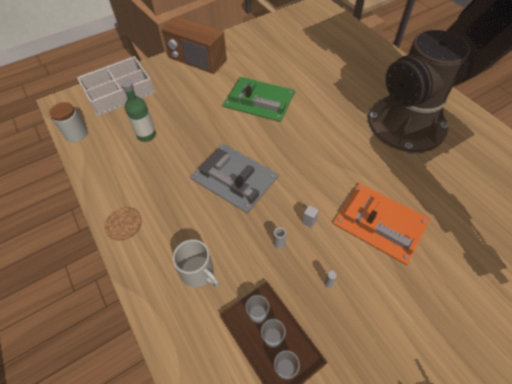

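View pics/top0.png

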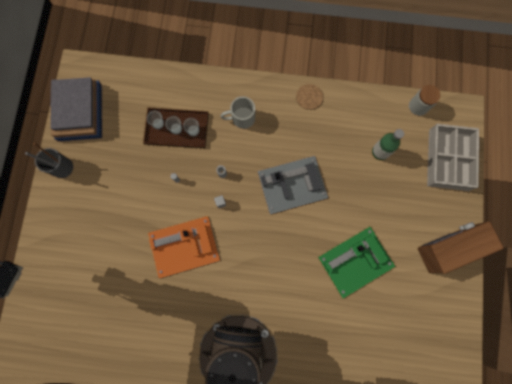

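View pics/wrist0.png

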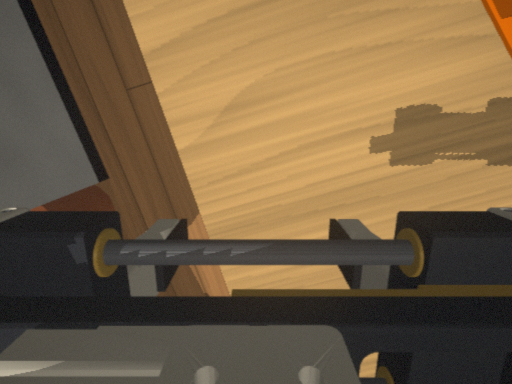

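Run:
```python
from h import *
a=load('scene0')['pixels'];b=load('top0')['pixels']
def crop(im,x0,y0,w,h,W,H): return cv2.resize(im[y0:y0+h,x0:x0+w],(W,H),interpolation=cv2.INTER_CUBIC)
c=np.hstack([crop(a,180,140,160,160,400,400),crop(b,160,140,180,90,400,200).repeat(1,0) if 0 else cv2.copyMakeBorder(crop(b,160,140,180,90,400,200),0,200,0,0,cv2.BORDER_CONSTANT)])
cv2.imwrite('pics/crop0.png',c[:,:,::-1])
cv2.imwrite('pics/crop1.png',np.hstack([crop(a,180,140,110,80,400,291),crop(b,250,150,88,64,400,291)])[:,:,::-1])
```

```text
(no output)
```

View pics/crop0.png

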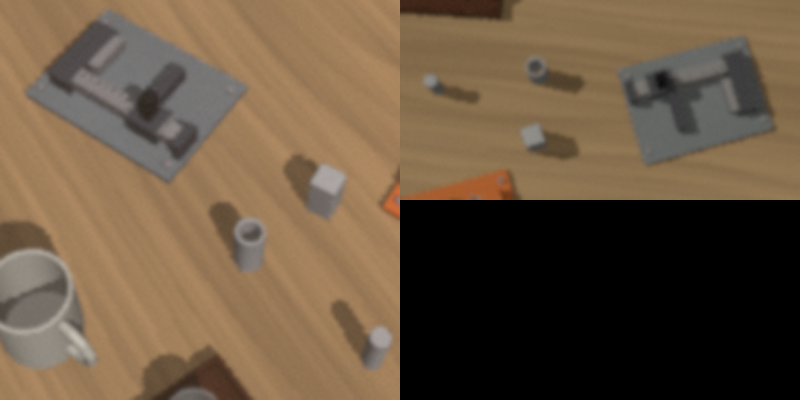

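View pics/crop1.png

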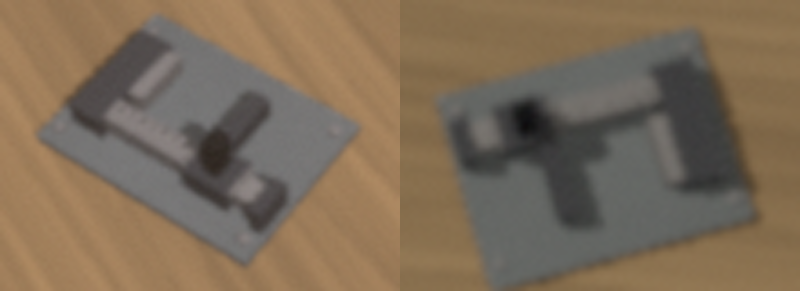

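```bash
cat > fit.py <<'E'
from h import *
from scipy.optimize import least_squares
def capt(p,X):
    c,s=np.cos(p[2]),np.sin(p[2]); X=np.atleast_2d(X)
    return np.c_[p[0]+c*X[:,0]-s*X[:,1],p[1]+s*X[:,0]+c*X[:,1],X[:,2]]
def fitcal(obs,p0):
    # obs: list of (s, Xlocal, uv)
    f=lambda p: np.concatenate([proj(s,capt(p,X)[0])-np.array(uv) for s,X,uv in obs])
    r=least_squares(f,p0); return r.x,f(r.x).reshape(-1,2)
E
python3 - <<'E'
from fit import *
np.set_printoptions(precision=4,suppress=True)
a=load('scene0');b=load('top0')
# corners order: (+x,+y),(+x,-y),(-x,-y),(-x,+y)
L=[(.087,.1,.008),(.087,-.1,.008),(-.063,-.1,.008),(-.063,.1,.008)]
tp=[(437,97),(693,30),(758,215),(495,288)]
tp=[(250+u/4.545,150+v/4.545) for u,v in tp]
sp=[(247,263),(40,135),(155,15),(360,122)]
sp=[(180+u/3.636,140+v/3.636) for u,v in sp]
for i in range(4): print(tri([(a,*sp[i]),(b,*tp[i])]))
obs=[(b,L[i],tp[i]) for i in range(4)]+[(a,L[i],sp[i]) for i in range(4)]
p,r=fitcal(obs,[.5,0,.2]); print(p,np.degrees(p[2])); print(r)
print('nest',capt(p,(0,-.007,.008)),'R',np.hypot(*capt(p,(0,-.007,.008))[0,:2]))
# tube top centre
t=tri([(a,180+250/2.5,140+230/2.5),(b,160+537/2.222-180,140+66/2.222)]); print('tube top',t)
print('rod',onz(a,330,276,.055),'block',onz(a,311,213,.05))
t=tri([(a,211/3.636+180,133/3.636+140),(b,250+527/4.545,150+112/4.545)]); print('thumb',t)
pt=(t[:2]-p[:2]);c,s=np.cos(p[2]),np.sin(p[2]); print('thumb local',c*pt[0]+s*pt[1],-s*pt[0]+c*pt[1])
E
```

```text
[ 0.5875 -0.2088 -0.1742]
[ 0.6745 -0.446  -0.2067]
[ 0.5152 -0.4875 -0.1627]
[ 0.4314 -0.2575 -0.132 ]
[ 0.5373 -0.2767  0.3932] 22.52698556830731
[[-41.6556   5.4587]
 [-41.0679   4.3876]
 [-40.7603   6.1722]
 [-40.8894   6.6406]
 [-29.1932 -42.312 ]
 [-24.3833 -37.3232]
 [-23.6055 -33.7   ]
 [-29.101  -36.5536]]
nest [[ 0.5399 -0.2831  0.008 ]] R 0.6096702856826611
tube top [0.5595 0.1214 0.0539]
rod [0.5275 0.2716 0.055 ] block [0.464  0.1189 0.05  ]
thumb [ 0.5643 -0.2813 -0.0943]
thumb local 0.02323824809652403 -0.014685836306260892
```

Run:
```python
from fit import *
np.set_printoptions(precision=4,suppress=True)
a=load('scene0');b=load('top0')
L=[(.087,.1,.008),(.087,-.1,.008),(-.063,-.1,.008),(-.063,.1,.008)]
tp=[(437,97),(693,30),(758,215),(495,288)]
tp=[(250+(u-400)/4.545,150+v/4.545) for u,v in tp]
sp=[(247,263),(40,135),(155,15),(360,122)]
sp=[(180+u/3.636,140+v/3.636) for u,v in sp]
for i in range(4): print(tri([(a,*sp[i]),(b,*tp[i])]))
obs=[(b,L[i],tp[i]) for i in range(4)]+[(a,L[i],sp[i]) for i in range(4)]
p,r=fitcal(obs,[.5,0,.2]); print(p,np.degrees(p[2])); print(r)
print('nest',capt(p,(0,-.007,.008)),'R',np.hypot(*capt(p,(0,-.007,.008))[0,:2]))
t=tri([(a,211/3.636+180,133/3.636+140),(b,250+127/4.545,150+112/4.545)]); print('thumb',t)
pt=(t[:2]-p[:2]);c,s=np.cos(p[2]),np.sin(p[2]); print('thumb local',c*pt[0]+s*pt[1],-s*pt[0]+c*pt[1])
o=sensors.get_obs();print(o['clock'])
```

```text
[ 0.5807  0.0056 -0.0006]
[ 0.6548 -0.1784 -0.0009]
[ 0.5207 -0.2377 -0.0019]
[ 0.4436 -0.0521  0.0041]
[ 0.5391 -0.1175  0.3978] 22.793738034545775
[[-1.1549 -0.3592]
 [-0.3624 -1.6021]
 [-0.8841 -0.1014]
 [-1.2237  0.5434]
 [-0.0717 -1.0497]
 [-1.3108 -0.8095]
 [ 0.1539 -1.6407]
 [ 0.2331 -0.6174]]
nest [[ 0.5418 -0.124   0.008 ]] R 0.5557623084433484
thumb [ 0.5632 -0.0619  0.0674]
thumb local 0.04381148202103202 0.04195237301964016
0.15
```

```bash
cat > plan.py <<'E'
from h import *
np.set_printoptions(precision=4,suppress=True)
import sys
def plan(tx,ty,tz,yaw):
    o=sensors.get_obs(); R=Ro.from_euler('xyz',o['orientation'],degrees=True)
    Rt=Ro.from_euler('xyz',[180,0,yaw],degrees=True)
    d=R.inv().apply(np.array([tx,ty,tz])-o['tool_pos'])/0.15
    rv=(R.inv()*Rt).as_rotvec(degrees=True)/60
    print('t',o['clock'],'pos',o['tool_pos'],'ori',o['orientation'],'F',o['force'],'open',round(o['opening'],4))
    print('shift',d,'mm',np.linalg.norm(d)*150,'turn',rv)
if __name__=='__main__': plan(*map(float,sys.argv[1:5]))
E
python3 plan.py 0.496 0.094 0.25 -67.2
python3 - <<'E'
from h import *
b=load('top0');a=load('scene0')
print('bottle foot',onz(b,380,153,0),'mug',onz(b,243,108,.09),'glass',onz(a,258,303,.055),onz(a,287,365,.055))
E
```

```text
t 0.15 pos [0.1883 0.6478 0.2258] ori [-179.9914   -0.0735 -106.2046] F [-0.3616 -0.0413 -0.3892] open 0.0873
shift [ 2.9732 -3.0004 -0.1568] mm 634.0291339583911 turn [ 0.0003 -0.0012 -0.6501]
bottle foot [ 0.69368871 -0.39835348  0.        ] mug [0.76347325 0.07543826 0.09      ] glass [0.69244595 0.23615581 0.055     ] [0.70898073 0.36700083 0.055     ]
```

drive_tool(
  moves=[
    [1, -1, -0.1, 0, 0, -0.65],
    [1, -1, -0.1, 0, 0, -0.65],
    [1, -1, -0.1, 0, 0, -0.65],
    [1, -1, -0.1, 0, 0, -0.65],
    [1, -1, -0.1, 0, 0, -0.65],
  ],
)

```text
clock: 0.65
tool_pos: [0.2918, 0.4581, 0.2418]
orientation: [180.0, -0.1, -67.0]
force: [-0.2, 1.6, -0.3]
opening: 0.0875
```

```bash
python3 plan.py 0.496 0.094 0.25 -67.2
```

```text
t 0.65 pos [0.2918 0.4581 0.2418] ori [179.9626  -0.0504 -67.0014] F [-0.2485  1.6002 -0.267 ] open 0.0875
shift [ 2.7665 -0.3047 -0.0525] mm 417.55195905555036 turn [ 0.0006 -0.0008  0.0033]
```

drive_tool(
  moves=[
    [0.33, -0.05, -0.02, 0, 0, 0],
    [0.66, -0.1, -0.03, 0, 0, 0],
    [1, -0.12, -0.04, 0, 0, 0],
  ],
)

```text
clock: 0.95
tool_pos: [0.3651, 0.3303, 0.2478]
orientation: [180.0, -0.0, -67.0]
force: [0.7, -0.2, -0.0]
opening: 0.0878
```

drive_tool(
  moves=[
    [0.33, -0.05, 0, 0, 0, 0],
    [0.66, -0.1, 0, 0, 0, 0],
    [1, -0.12, 0, 0, 0, 0],
  ],
)

```text
clock: 1.25
tool_pos: [0.4398, 0.2001, 0.248]
orientation: [180.0, -0.0, -66.9]
force: [1.8, 1.4, 0.9]
opening: 0.0877
```

```bash
python3 plan.py 0.496 0.094 0.25 -67.2
```

```text
t 1.25 pos [0.4398 0.2001 0.248 ] ori [179.9936  -0.037  -66.9317] F [1.797  1.3677 0.8775] open 0.0877
shift [ 0.7975 -0.0676 -0.0128] mm 120.07362768804337 turn [ 0.0001 -0.0006  0.0045]
```

drive_tool(
  moves=[
    [0.35, -0.03, 0, 0, 0, 0],
    [0.6, -0.06, 0, 0, 0, 0],
    [0.8, -0.07, 0, 0, 0, 0],
    [0.8, -0.07, 0, 0, 0, 0],
    [0.8, -0.07, 0, 0, 0, 0],
  ],
)

```text
clock: 1.75
tool_pos: [0.4964, 0.093, 0.2478]
orientation: [180.0, -0.0, -67.1]
force: [0.1, 0.2, 0.8]
opening: 0.0878
```

Run:
```python
from plan import *
s=snap('wrist','w1')
cv2.imwrite('pics/w1b.png',cv2.resize(s['pixels'][:230,:,::-1],(800,360),interpolation=cv2.INTER_CUBIC))
plan(0.496,0.094,0.25,-67.2)
```

```text
t 1.8 pos [0.4963 0.0937 0.2479] ori [179.9755  -0.0283 -66.9805] F [-0.212   0.118  -0.5328] open 0.0876
shift [-0.0024  0.0011 -0.014 ] mm 2.1374801461813684 turn [ 0.0004 -0.0005  0.0037]
```

View pics/w1b.png

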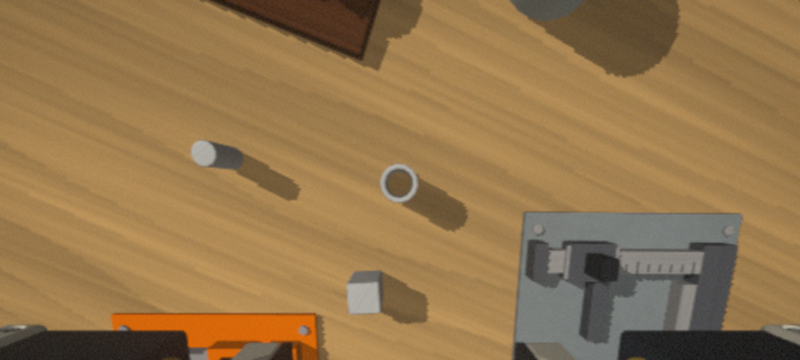

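Run:
```python
from plan import *
from fit import *
s=load('w1');a=load('scene0');b=load('top0')
k=1.5625
im=s['pixels'][95:140,235:280]
cv2.imwrite('pics/tube.png',cv2.resize(im[:,:,::-1],(450,450),interpolation=cv2.INTER_CUBIC))
u,v=399/k,183/k
print('tube z=.06',onz(s,u,v,.06),'tri',tri([(s,u,v),(a,280,232.3)]),tri([(s,u,v),(a,280,232.3),(b,221.6,169.7)]))
L=[(.087,.1,.008),(.087,-.1,.008)]
obs=[(s,L[0],(525/k,213/k)),(s,L[1],(741/k,214/k))]
p,r=fitcal(obs,[.5,-.1,.4]);print(p,np.degrees(p[2]),r)
```

```text
tube z=.06 [0.561  0.1246 0.06  ] tri [0.5608 0.1247 0.0586] [0.5602 0.1228 0.0541]
[ 0.5399 -0.1161  0.3963] 22.708621983305406 [[-0.7087 -0.0546]
 [ 0.7093  0.1459]]
```

View pics/tube.png

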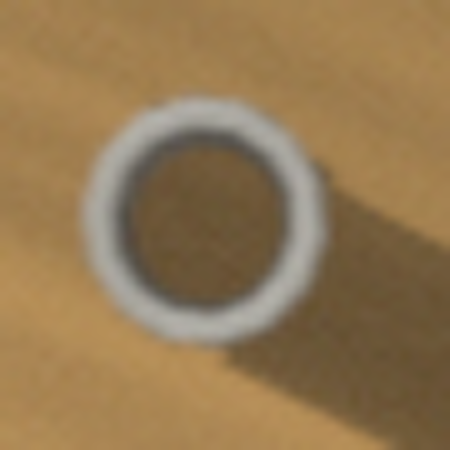

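```bash
python3 plan.py 0.561 0.1245 0.12 -67.2; python3 plan.py 0.561 0.1245 0.03 -67.2
```

```text
t 1.8 pos [0.4963 0.0937 0.2479] ori [179.9755  -0.0283 -66.9805] F [-0.212   0.118  -0.5328] open 0.0876
shift [-0.0206 -0.4776  0.8525] mm 146.60142089098915 turn [ 0.0004 -0.0005  0.0037]
t 1.8 pos [0.4963 0.0937 0.2479] ori [179.9755  -0.0283 -66.9805] F [-0.212   0.118  -0.5328] open 0.0876
shift [-0.0208 -0.4778  1.4525] mm 229.37764380386105 turn [ 0.0004 -0.0005  0.0037]
```

drive_tool(
  moves=[
    [-0.02, -0.3, 0.1, 0, 0, 0],
    [-0.02, -0.478, 0.4, 0, 0, 0],
    [-0.02, -0.478, 0.7, 0, 0, 0.003],
    [-0.02, -0.478, 0.85, 0, 0, 0.003],
    [-0.02, -0.478, 0.85, 0, 0, 0.003],
    [-0.02, -0.478, 0.85, 0, 0, 0.003],
  ],
)

```text
clock: 2.4
tool_pos: [0.5612, 0.1255, 0.1211]
orientation: [180.0, -0.1, -67.1]
force: [0.1, 0.3, 0.9]
opening: 0.088
```

```bash
python3 plan.py 0.561 0.1245 0.03 -67.2
```

```text
t 2.4 pos [0.5612 0.1255 0.1211] ori [179.9811  -0.0575 -67.0521] F [0.0994 0.3215 0.8705] open 0.088
shift [0.0047 0.0038 0.6073] mm 91.09219397271316 turn [ 0.0003 -0.001   0.0025]
```

drive_tool(
  moves=[
    [0.005, 0.004, 0.2, 0, 0, 0],
    [0.005, 0.004, 0.4, 0, 0, 0],
    [0.005, 0.004, 0.53, 0, 0, 0],
    [0.005, 0.004, 0.605, 0, 0, 0],
    [0.005, 0.004, 0.605, 0, 0, 0],
  ],
)

```text
clock: 2.9
tool_pos: [0.5612, 0.1249, 0.0308]
orientation: [-180.0, -0.1, -67.0]
force: [-0.2, -0.3, 0.0]
opening: 0.0875
```

drive_tool(
  moves=[
    [0, 0, 0, 0, 0, 0],
    [0, 0, 0, 0, 0, 0],
    [0, 0, 0, 0, 0, 0],
    [0, 0, 0, 0, 0, 0],
    [0, 0, 0, 0, 0, 0],
    [0, 0, 0, 0, 0, 0],
  ],
  fingers=-1,
)

```text
clock: 3.5
tool_pos: [0.5613, 0.1249, 0.0309]
orientation: [-180.0, -0.1, -67.0]
force: [0.9, -0.2, -0.3]
opening: 0.0451
```

drive_tool(
  moves=[
    [0, 0, 0, 0, 0, 0],
    [0, 0, 0, 0, 0, 0],
    [0, 0, 0, 0, 0, 0],
    [0, 0, 0, 0, 0, 0],
  ],
)

```text
clock: 3.9
tool_pos: [0.5612, 0.1249, 0.0308]
orientation: [-180.0, -0.1, -67.0]
force: [0.2, 0.8, -0.1]
opening: 0.0294
```

drive_tool(
  moves=[
    [0, 0, -0.2, 0, 0, 0],
    [0, 0, -0.5, 0, 0, 0],
    [0, 0, -0.8, 0, 0, 0],
    [0, 0, -1, 0, 0, 0],
    [0, 0, -1, 0, 0, 0],
  ],
)

```text
clock: 4.4
tool_pos: [0.5636, 0.126, 0.186]
orientation: [-179.5, -0.1, -67.0]
force: [0.7, -0.2, -1.6]
opening: 0.0298
```

```bash
python3 plan.py 0.49 -0.145 0.2 -67.2
```

```text
t 4.4 pos [0.5636 0.126  0.186 ] ori [-179.5032   -0.0515  -66.982 ] F [ 0.705  -0.1624 -1.5741] open 0.0298
shift [ 1.4712  1.1575 -0.1019] mm 281.2102211636147 turn [-0.0083 -0.0008  0.0036]
```

drive_tool(
  moves=[
    [0.25, 0.2, -0.02, 0, 0, 0.003],
    [0.5, 0.4, -0.05, 0, 0, 0.003],
    [0.75, 0.6, -0.05, 0, 0, 0.003],
    [1, 0.8, -0.05, 0, 0, 0.003],
  ],
)

```text
clock: 4.8
tool_pos: [0.5107, -0.0604, 0.1922]
orientation: [-179.5, -0.0, -67.1]
force: [0.4, -0.3, -0.4]
opening: 0.0296
```

```bash
python3 plan.py 0.49 -0.145 0.2 -67.2
```

```text
t 4.8 pos [ 0.5107 -0.0604  0.1922] ori [-179.5166   -0.036   -67.1279] F [ 0.4285 -0.2869 -0.4182] open 0.0296
shift [ 0.4663  0.3458 -0.0545] mm 87.46379224986246 turn [-0.0081 -0.0006  0.0012]
```

drive_tool(
  moves=[
    [0.25, 0.2, -0.05, -0.004, 0, 0.001],
    [0.4, 0.3, -0.05, -0.008, 0, 0.001],
    [0.466, 0.346, -0.054, -0.008, 0, 0.001],
    [0.466, 0.346, -0.054, -0.008, 0, 0.001],
    [0.466, 0.346, -0.054, -0.008, 0, 0.001],
  ],
)

```text
clock: 5.3
tool_pos: [0.4899, -0.1446, 0.1995]
orientation: [180.0, -0.0, -67.2]
force: [-0.8, 0.6, -0.3]
opening: 0.0297
```

Run:
```python
from plan import *
s=snap('wrist','w2')
cv2.imwrite('pics/w2b.png',cv2.resize(s['pixels'][:,:,::-1],(800,600),interpolation=cv2.INTER_CUBIC))
plan(0.49,-.145,.2,-67.2)
```

```text
t 5.35 pos [ 0.4901 -0.1442  0.1995] ori [179.9824  -0.0152 -67.1652] F [-0.2103  0.9563 -0.0562] open 0.0294
shift [ 0.0044  0.0026 -0.0032] mm 0.903083243869523 turn [ 0.0003 -0.0003  0.0006]
```

View pics/w2b.png

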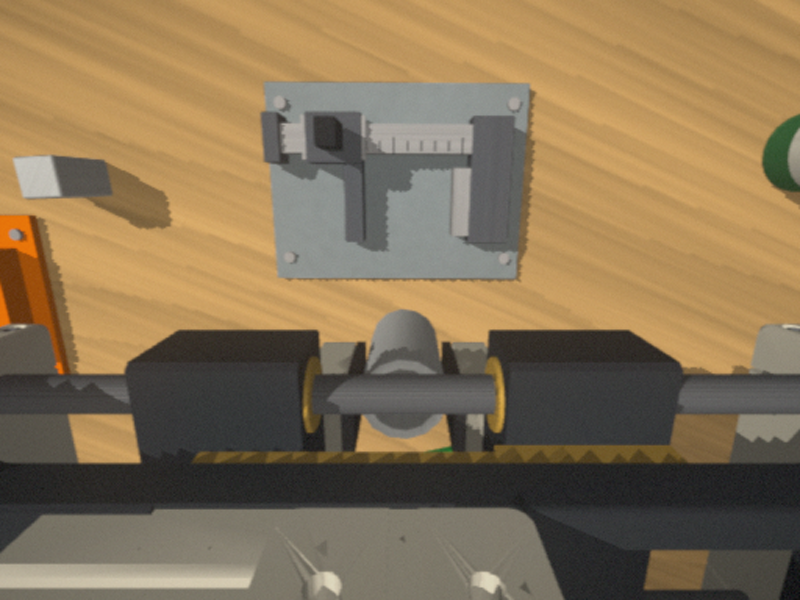

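Run:
```python
from plan import *
from fit import *
s=load('w2');k=1.5625
L=[(.087,.1,.008),(.087,-.1,.008),(-.063,-.1,.008),(-.063,.1,.008)]
px=[(264,83),(530,84),(517,278.5),(279,278.5)]
p,r=fitcal([(s,L[i],(px[i][0]/k,px[i][1]/k)) for i in range(4)],[.54,-.12,.4])
print(p,np.degrees(p[2]));print(r)
def loc(u,v,z):
    w=onz(s,u/k,v/k,z);d=w[:2]-p[:2];c,sn=np.cos(p[2]),np.sin(p[2]);return np.array([c*d[0]+sn*d[1],-sn*d[0]+c*d[1]])*1000
for n,u,v,z in [('anvil',452,170,.029),('anvil2',451,235,.029),('jaw',364,160,.03),('jawtip',363,240,.03),('thumbTL',314,117,.069),('thumbBR',337,149,.069),('fixed',474,200,.03)]: print(n,loc(u,v,z))
print('nest',capt(p,(0,-.007,.008)), 'nest -10', capt(p,(0,-.010,.008)))
```

```text
[ 0.5404 -0.1178  0.3987] 22.84463323511135
[[-0.426  -0.1531]
 [ 0.7312 -0.6678]
 [ 0.1586  0.6527]
 [-0.501   0.5322]]
anvil [ 23.9518 -40.4697]
anvil2 [-23.6965 -41.1368]
jaw [30.8648 24.1346]
jawtip [-27.4465  26.2227]
thumbTL [54.3164 51.5314]
thumbBR [35.3113 37.8263]
fixed [  2.4519 -57.451 ]
nest [[ 0.5431 -0.1242  0.008 ]] nest -10 [[ 0.5443 -0.127   0.008 ]]
```

```bash
python3 plan.py 0.545 -0.129 0.06 -67.16
```

```text
t 5.35 pos [ 0.4901 -0.1442  0.1995] ori [179.9824  -0.0152 -67.1652] F [-0.2103  0.9563 -0.0562] open 0.0294
shift [ 0.0482 -0.377   0.93  ] mm 150.70734916333254 turn [ 0.0003 -0.0003 -0.0001]
```

drive_tool(
  moves=[
    [0.02, -0.2, 0.05, 0, 0, 0],
    [0.048, -0.377, 0.2, 0, 0, 0],
    [0.048, -0.377, 0.45, 0, 0, 0],
    [0.048, -0.377, 0.7, 0, 0, 0],
    [0.048, -0.377, 0.85, 0, 0, 0],
    [0.048, -0.377, 0.93, 0, 0, 0],
    [0.048, -0.377, 0.93, 0, 0, 0],
    [0.048, -0.377, 0.93, 0, 0, 0],
  ],
)

```text
clock: 6.15
tool_pos: [0.5459, -0.1285, 0.0608]
orientation: [-180.0, -0.0, -67.1]
force: [-0.5, 0.4, -0.7]
opening: 0.0294
```

```bash
python3 plan.py 0.545 -0.129 0.039 -67.16
```

```text
t 6.15 pos [ 0.5459 -0.1285  0.0608] ori [-179.9686   -0.0485  -67.1008] F [-0.4746  0.3882 -0.6713] open 0.0294
shift [0.0009 0.0069 0.1455] mm 21.850974319751895 turn [-0.0005 -0.0008  0.001 ]
```

drive_tool(
  moves=[
    [0, 0.006, 0.04, 0, 0, 0],
    [0, 0.006, 0.08, 0, 0, 0],
    [0, 0.006, 0.11, 0, 0, 0],
    [0, 0.006, 0.125, 0, 0, 0],
    [0, 0.006, 0.13, 0, 0, 0],
    [0, 0.006, 0.13, 0, 0, 0],
  ],
)

```text
clock: 6.75
tool_pos: [0.5451, -0.1289, 0.0413]
orientation: [-180.0, -0.0, -67.1]
force: [0.0, -0.4, -0.8]
opening: 0.0295
```

drive_tool(
  moves=[
    [0, 0, 0.005, 0, 0, 0],
    [0, 0, 0.01, 0, 0, 0],
    [0, 0, 0.01, 0, 0, 0],
    [0, 0, 0.01, 0, 0, 0],
  ],
)

```text
clock: 7.15
tool_pos: [0.5451, -0.1289, 0.0398]
orientation: [-180.0, -0.1, -67.1]
force: [0.8, -0.3, -1.3]
opening: 0.0297
```

drive_tool(
  moves=[
    [0, 0, 0.004, 0, 0, 0],
    [0, 0, 0.004, 0, 0, 0],
    [0, 0, 0.004, 0, 0, 0],
  ],
)

```text
clock: 7.45
tool_pos: [0.5451, -0.1289, 0.0392]
orientation: [-180.0, -0.1, -67.1]
force: [-0.8, 0.4, 0.0]
opening: 0.0294
```

drive_tool(
  moves=[
    [0, 0, 0.004, 0, 0, 0],
    [0, 0, 0.004, 0, 0, 0],
    [0, 0, 0.004, 0, 0, 0],
  ],
)

```text
clock: 7.75
tool_pos: [0.5452, -0.1289, 0.0388]
orientation: [-180.0, -0.1, -67.1]
force: [0.1, 0.8, 1.8]
opening: 0.0295
```

```bash
python3 -c "
from h import *
for i in range(3): vision.snapshot('top'); o=sensors.get_obs(); print(o['clock'],o['force'],o['tool_pos'])"
```

```text
7.8 [-0.38506485 -0.19294749  2.5467061 ] [ 0.54523034 -0.12889416  0.03880762]
7.85 [-0.1594997   0.00224089  2.21316489] [ 0.5452049  -0.12893879  0.03878074]
7.9 [-0.29761326  0.98023354  3.56392061] [ 0.54520333 -0.12894624  0.03876811]
```

Foot in contact (about 3 N up). Release.

drive_tool(
  moves=[
    [0, 0, 0, 0, 0, 0],
    [0, 0, 0, 0, 0, 0],
    [0, 0, 0, 0, 0, 0],
    [0, 0, 0, 0, 0, 0],
    [0, 0, 0, 0, 0, 0],
    [0, 0, 0, 0, 0, 0],
  ],
  fingers=1,
)

```text
clock: 8.5
tool_pos: [0.5452, -0.1289, 0.0387]
orientation: [-180.0, -0.1, -67.1]
force: [-0.0, 0.0, -0.5]
opening: 0.0718
```

drive_tool(
  moves=[
    [0, 0, -0.1, 0, 0, 0],
    [0, 0, -0.3, 0, 0, 0],
    [0, 0, -0.6, 0, 0, 0],
    [0, 0, -0.8, 0, 0, 0],
    [0, 0, -0.8, 0, 0, 0],
  ],
)

```text
clock: 9.0
tool_pos: [0.5479, -0.129, 0.1637]
orientation: [-179.5, -0.3, -67.1]
force: [0.1, -0.1, -0.0]
opening: 0.0873
```

```bash
python3 plan.py 0.49 -.145 .2 -67.16
```

```text
t 9.0 pos [ 0.5479 -0.129   0.1637] ori [-179.524    -0.2587  -67.0542] F [ 0.1445 -0.0995 -0.018 ] open 0.0873
shift [-0.051   0.3952 -0.2453] mm 70.18192983096588 turn [-0.0079 -0.0043  0.0018]
```

drive_tool(
  moves=[
    [-0.05, 0.2, -0.1, -0.004, -0.004, 0.002],
    [-0.05, 0.395, -0.245, -0.008, -0.004, 0.002],
    [-0.05, 0.395, -0.245, -0.008, -0.004, 0.002],
    [-0.05, 0.395, -0.245, -0.008, -0.004, 0.002],
    [-0.05, 0.395, -0.245, -0.008, -0.004, 0.002],
  ],
  fingers=-1,
)

```text
clock: 9.5
tool_pos: [0.4901, -0.1449, 0.1991]
orientation: [180.0, 0.0, -67.2]
force: [0.2, 0.4, -0.3]
opening: 0.053
```

Run:
```python
from plan import *
s=snap('wrist','w3')
cv2.imwrite('pics/w3b.png',cv2.resize(s['pixels'][:,:,::-1],(800,600),interpolation=cv2.INTER_CUBIC))
plan(0.49,-.145,.2,-67.16)
```

```text
t 9.55 pos [ 0.4902 -0.1449  0.1989] ori [179.9211   0.018  -67.1708] F [ 0.2037  0.8569 -0.1581] open 0.0493
shift [ 0.0001  0.0013 -0.0071] mm 1.0743681895445631 turn [ 0.0013  0.0003 -0.0002]
```

View pics/w3b.png

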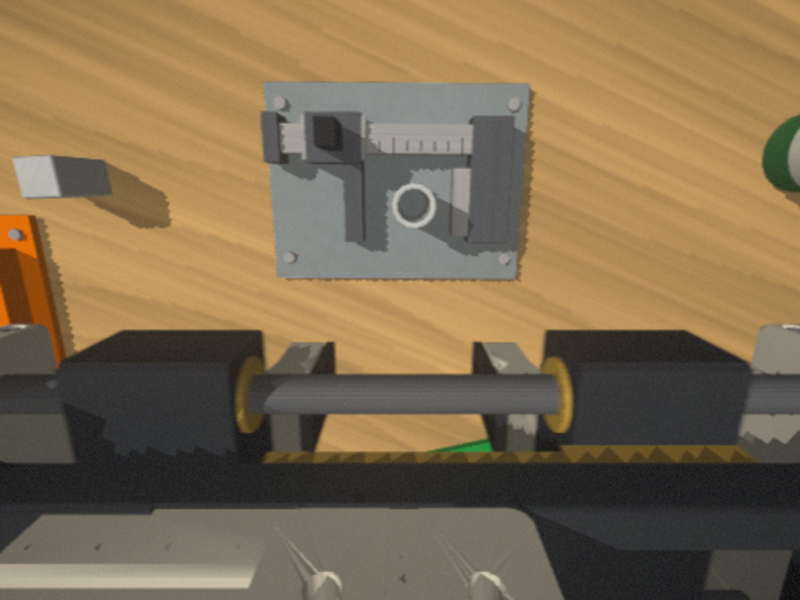

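Run:
```python
from plan import *
from fit import *
s=load('w3');k=1.5625; p=[0.5404,-0.1178,0.3987]
def loc(s,u,v,z):
    w=onz(s,u/k,v/k,z);d=w[:2]-p[:2];c,sn=np.cos(p[2]),np.sin(p[2]);return np.array([c*d[0]+sn*d[1],-sn*d[0]+c*d[1]])*1000
print('tube',loc(s,413.5,205.5,.068),'end block',loc(s,263,137,.035),loc(s,283,137,.035))
for y in (.088,): 
    w=capt(p,(.045,y,0))[0];print(w); plan(w[0],w[1],.14,-67.16)
```

```text
tube [  0.0361 -11.667 ] end block [46.0042 94.6973] [46.0219 80.5054]
[ 0.5477 -0.0192  0.    ]
t 9.55 pos [ 0.4902 -0.1449  0.1989] ori [179.9211   0.018  -67.1708] F [ 0.2037  0.8569 -0.1581] open 0.0493
shift [-0.6233 -0.6792  0.3922] mm 150.2688854545233 turn [ 0.0013  0.0003 -0.0002]
```

drive_tool(
  moves=[
    [-0.2, -0.2, 0, 0, 0, 0],
    [-0.4, -0.45, 0.1, 0, 0, 0],
    [-0.623, -0.679, 0.25, 0, 0, 0],
    [-0.623, -0.679, 0.39, 0, 0, 0],
    [-0.623, -0.679, 0.39, 0.001, 0, 0],
    [-0.623, -0.679, 0.39, 0.001, 0, 0],
    [-0.623, -0.679, 0.39, 0.001, 0, 0],
  ],
)

```text
clock: 10.25
tool_pos: [0.5481, -0.0198, 0.1411]
orientation: [-180.0, -0.0, -67.2]
force: [-0.5, 0.2, 0.6]
opening: 0.0007
```

Run:
```python
from plan import *
s=snap('wrist','w4')
cv2.imwrite('pics/w4b.png',cv2.resize(s['pixels'][:,:,::-1],(800,600),interpolation=cv2.INTER_CUBIC))
plan(0.5477,-.0192,.047,-67.16)
```

```text
t 10.3 pos [ 0.5482 -0.0199  0.1414] ori [-179.9335   -0.0055  -67.2188] F [0.7021 0.0892 0.7599] open 0.0007
shift [-0.0056  0.0021  0.6296] mm 94.4385849177604 turn [-0.0011 -0.0001 -0.001 ]
```

View pics/w4b.png

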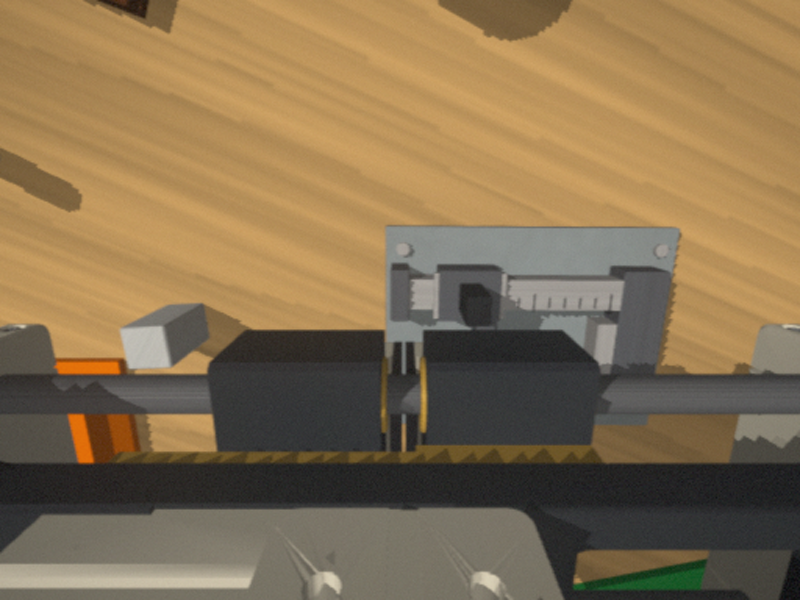

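drive_tool(
  moves=[
    [-0.005, 0.002, 0.15, 0, 0, 0],
    [-0.005, 0.002, 0.35, 0, 0, 0],
    [-0.005, 0.002, 0.5, 0, 0, 0],
    [-0.005, 0.002, 0.58, 0, 0, 0],
    [-0.005, 0.002, 0.628, 0, 0, 0],
    [-0.005, 0.002, 0.628, 0, 0, 0],
    [-0.005, 0.002, 0.628, 0, 0, 0],
  ],
)

```text
clock: 11.0
tool_pos: [0.5485, -0.0193, 0.0482]
orientation: [-179.8, -0.0, -67.2]
force: [-0.5, -0.1, -0.3]
opening: 0.0003
```

Run:
```python
from plan import *
s=snap('scene','s4')
cv2.imwrite('pics/s4b.png',cv2.resize(s['pixels'][100:260,150:350,::-1],(800,600),interpolation=cv2.INTER_CUBIC)) if 0 else cv2.imwrite('pics/s4b.png',cv2.resize(s['pixels'][100:250,150:350,::-1],(800,600),interpolation=cv2.INTER_CUBIC))
plan(0.5477,-.0192,.047,-67.16)
```

```text
t 11.05 pos [ 0.5486 -0.0192  0.0484] ori [-179.8291   -0.0264  -67.2133] F [-0.0534 -0.1586  0.0635] open 0.0002
shift [-0.0021  0.0056  0.0091] mm 1.6319505253685176 turn [-0.0028 -0.0004 -0.0009]
```

View pics/s4b.png

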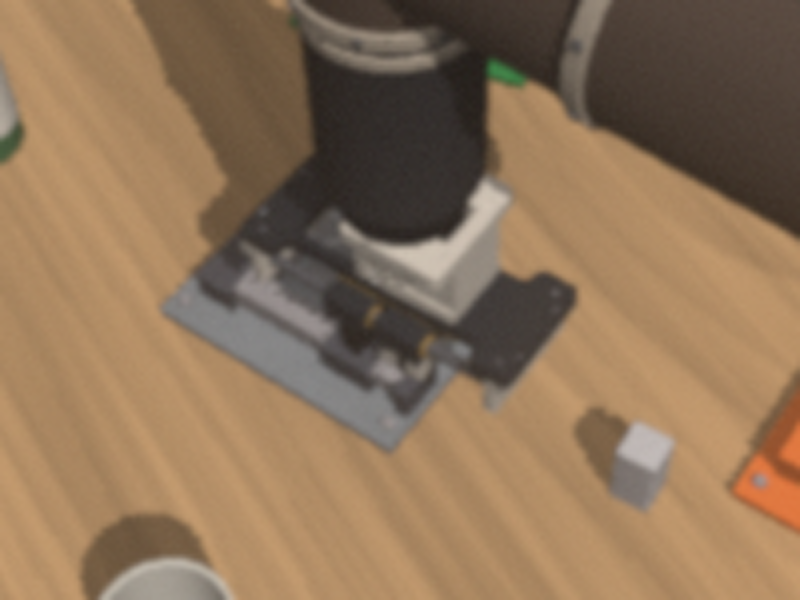

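drive_tool(
  moves=[
    [0.02, 0.005, 0.003, 0, 0, 0],
    [0.04, 0.005, 0.006, 0, 0, 0],
    [0.06, 0.005, 0.006, 0, 0, 0],
    [0.08, 0.005, 0.006, 0, 0, 0],
    [0.09, 0.005, 0.006, 0, 0, 0],
  ],
)

```text
clock: 11.55
tool_pos: [0.5533, -0.0323, 0.0475]
orientation: [-179.8, -0.0, -67.2]
force: [-0.3, -0.7, -0.2]
opening: 0.0005
```

drive_tool(
  moves=[
    [0.01, 0, 0, 0, 0, 0],
    [0.02, 0, 0, 0, 0, 0],
    [0.03, 0, 0, 0, 0, 0],
    [0.04, 0, 0, 0, 0, 0],
  ],
)

```text
clock: 11.95
tool_pos: [0.5555, -0.0378, 0.0474]
orientation: [-179.8, -0.0, -67.2]
force: [-1.1, 2.9, 0.9]
opening: 0.0006
```

drive_tool(
  moves=[
    [0.01, 0, 0, 0, 0, 0],
    [0.02, 0, 0, 0, 0, 0],
    [0.03, 0, 0, 0, 0, 0],
    [0.04, 0, 0, 0, 0, 0],
  ],
)

```text
clock: 12.35
tool_pos: [0.5578, -0.0433, 0.0474]
orientation: [-179.8, -0.0, -67.2]
force: [-1.1, 2.7, 0.7]
opening: 0.0007
```

drive_tool(
  moves=[
    [0.012, 0, 0, 0, 0, 0],
    [0.024, 0, 0, 0, 0, 0],
    [0.036, 0, 0, 0, 0, 0],
    [0.048, 0, 0, 0, 0, 0],
    [0.06, 0, 0, 0, 0, 0],
    [0.07, 0, 0, 0, 0, 0],
    [0.08, 0, 0, 0, 0, 0],
  ],
)

```text
clock: 13.05
tool_pos: [0.5624, -0.0545, 0.0474]
orientation: [-179.8, -0.0, -67.2]
force: [-1.1, 2.9, 1.3]
opening: 0.0004
```

Run:
```python
from plan import *
s=snap('wrist','w5')
cv2.imwrite('pics/w5b.png',cv2.resize(s['pixels'][:,:,::-1],(800,600),interpolation=cv2.INTER_CUBIC))
s=snap('top','t5')
cv2.imwrite('pics/t5b.png',cv2.resize(s['pixels'][140:230,240:360,::-1],(800,600),interpolation=cv2.INTER_CUBIC))
plan(0.5477,-.0192,.047,-67.16)
```

```text
t 13.15 pos [ 0.5625 -0.0546  0.0474] ori [-179.8396   -0.0152  -67.239 ] F [-1.3196  1.615   0.5745] open 0.0004
shift [-0.2559 -0.0001  0.0026] mm 38.39140094101365 turn [-0.0027 -0.0003 -0.0013]
```

View pics/w5b.png

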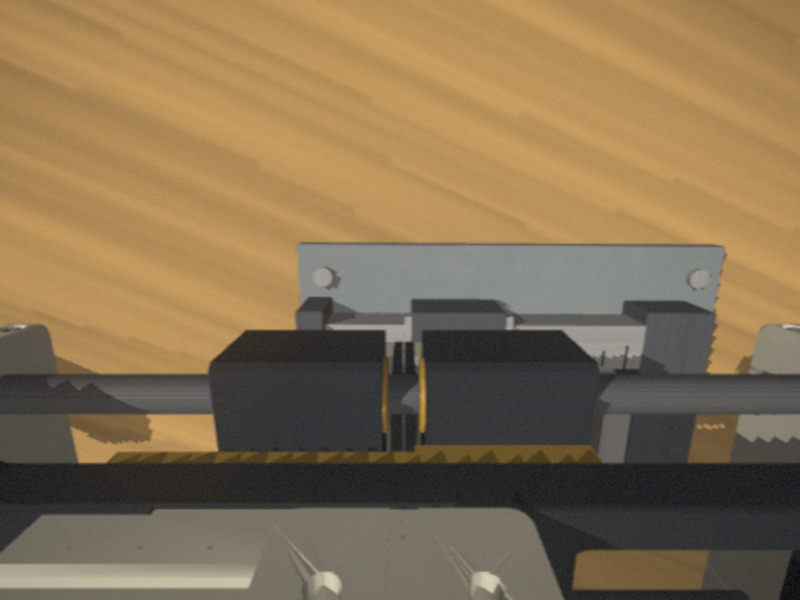

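View pics/t5b.png

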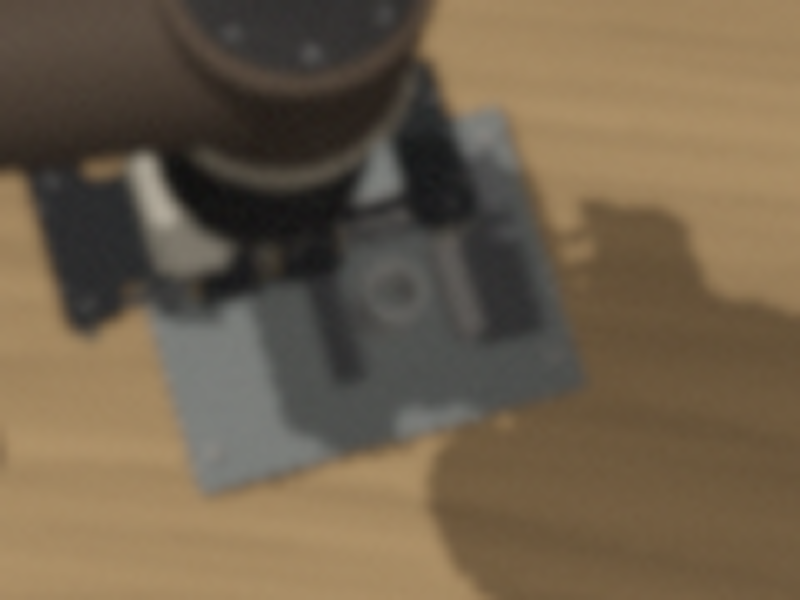

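Run:
```python
from plan import *
k=1.5625; p=[0.5404,-0.1178,0.3987]
def loc(s,u,v,z):
    w=onz(s,u/k,v/k,z);d=w[:2]-p[:2];c,sn=np.cos(p[2]),np.sin(p[2]);return np.array([c*d[0]+sn*d[1],-sn*d[0]+c*d[1]])*1000
s=load('w2');print(loc(s,364,112,.035),loc(s,305,112,.035))
s=load('w5');print(loc(s,503,301,.035),loc(s,412,300,.035),loc(s,723,245,.008),loc(s,299,244,.008))
t=load('t5')
for n,u,v,z in [('tube',397,290,.068),('jawface',338,320,.03),('anvil',455,290,.029)]:
    print(n,loc({**t},(240+u/6.6667)*k,(140+v/6.6667)*k,z))
o=sensors.get_obs();d=o['tool_pos'][:2]-p[:2];c,sn=np.cos(p[2]),np.sin(p[2]);print('tcp',c*d[0]+sn*d[1],-sn*d[0]+c*d[1])
```

```text
[62.5867 22.9724] [62.5578 64.2854]
[68.3429  9.1072] [68.749  46.6786] [ 88.0276 -97.5683] [88.3917 98.5003]
tube [ -4.5722 -13.6448]
jawface [-4.3015 12.515 ]
anvil [ -5.7243 -47.0897]
tcp 0.04493871743327969 0.04964320304809318
```

drive_tool(
  moves=[
    [0.01, 0, 0, 0, 0, 0],
    [0.02, 0, 0, 0, 0, 0],
    [0.03, 0, 0, 0, 0, 0],
    [0.04, 0, 0, 0, 0, 0],
    [0.05, 0, 0, 0, 0, 0],
    [0.06, 0, 0, 0, 0, 0],
    [0.065, 0, 0, 0, 0, 0],
  ],
)

```text
clock: 13.85
tool_pos: [0.5663, -0.0637, 0.0474]
orientation: [-179.8, -0.0, -67.2]
force: [-2.2, 3.1, 1.4]
opening: 0.0005
```

```bash
cat > pu.py <<'E'
from h import *
p=[0.5404,-0.1178,0.3987]
o=sensors.get_obs();c,sn=np.cos(p[2]),np.sin(p[2])
d=o['tool_pos'][:2]-p[:2]
f=-np.dot(o['force'][:2],[sn,-c])
print('t %.2f tcp x %.2f y %.2f push %.2f fz %.2f'%(o['clock'],1e3*(c*d[0]+sn*d[1]),1e3*(-sn*d[0]+c*d[1]),f,o['force'][2]))
E
python3 pu.py
python3 - <<'E'
from h import *
s=snap('top','t6')
cv2.imwrite('pics/t6b.png',cv2.resize(s['pixels'][140:230,240:360,::-1],(800,600),interpolation=cv2.INTER_CUBIC))
E
python3 pu.py
```

```text
t 13.85 tcp x 44.88 y 39.76 push 3.69 fz 1.35
t 13.90 tcp x 44.89 y 39.67 push 2.77 fz 1.20
```

View pics/t6b.png

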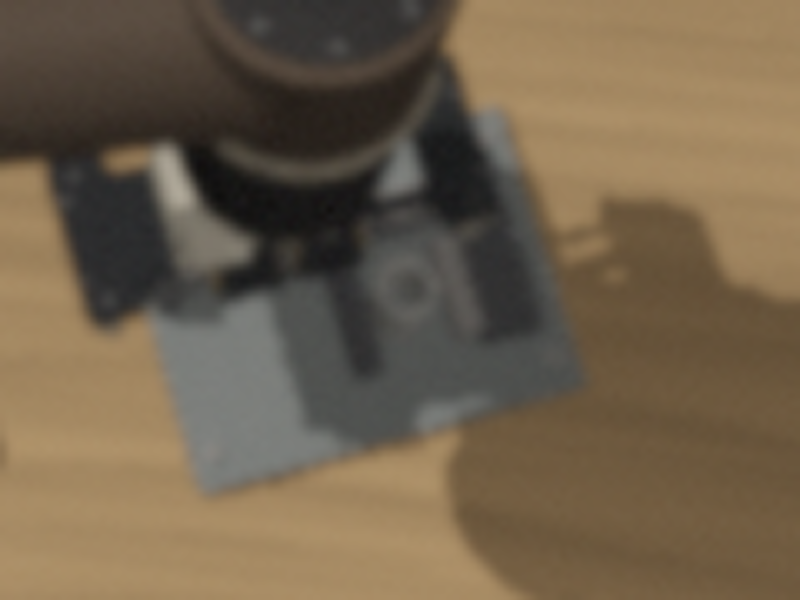

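drive_tool(
  moves=[
    [0.005, 0, 0, 0, 0, 0],
    [0.01, 0, 0, 0, 0, 0],
    [0.015, 0, 0, 0, 0, 0],
    [0.02, 0, 0, 0, 0, 0],
    [0.024, 0, 0, 0, 0, 0],
  ],
)

```text
clock: 14.4
tool_pos: [0.5678, -0.0671, 0.0474]
orientation: [-179.8, -0.0, -67.2]
force: [-1.5, 3.1, 1.3]
opening: 0.0002
```

```bash
python3 pu.py
```

```text
t 14.40 tcp x 44.88 y 36.07 push 3.49 fz 1.28
```

drive_tool(
  moves=[
    [0.002, 0, 0, 0, 0, 0],
    [0.004, 0, 0, 0, 0, 0],
    [0.006, 0, 0, 0, 0, 0],
  ],
)

```text
clock: 14.7
tool_pos: [0.5681, -0.068, 0.0474]
orientation: [-179.9, -0.0, -67.2]
force: [-0.7, 1.8, 1.0]
opening: 0.0004
```

drive_tool(
  moves=[
    [0.002, 0, 0, 0, 0, 0],
    [0.004, 0, 0, 0, 0, 0],
    [0.006, 0, 0, 0, 0, 0],
  ],
)

```text
clock: 15.0
tool_pos: [0.5685, -0.0689, 0.0474]
orientation: [-179.8, -0.0, -67.2]
force: [-2.7, 2.2, 0.9]
opening: 0.0002
```

drive_tool(
  moves=[
    [0.002, 0, 0, 0, 0, 0],
    [0.004, 0, 0, 0, 0, 0],
    [0.006, 0, 0, 0, 0, 0],
  ],
)

```text
clock: 15.3
tool_pos: [0.5688, -0.0697, 0.0474]
orientation: [-179.8, -0.0, -67.2]
force: [-1.4, 2.7, 0.4]
opening: 0.0003
```

drive_tool(
  moves=[
    [0.002, 0, 0, 0, 0, 0],
    [0.004, 0, 0, 0, 0, 0],
  ],
)

```text
clock: 15.5
tool_pos: [0.569, -0.0703, 0.0474]
orientation: [-179.8, -0.0, -67.2]
force: [-2.4, 2.7, 1.9]
opening: 0.0004
```

```bash
python3 pu.py
```

```text
t 15.50 tcp x 44.83 y 32.67 push 3.38 fz 1.85
```

drive_tool(
  moves=[
    [0.002, 0, 0, 0, 0, 0],
    [0.004, 0, 0, 0, 0, 0],
  ],
)

```text
clock: 15.7
tool_pos: [0.5693, -0.0709, 0.0474]
orientation: [-179.8, -0.0, -67.2]
force: [-1.1, 2.8, 1.1]
opening: 0.0004
```

drive_tool(
  moves=[
    [0.002, 0, 0, 0, 0, 0],
    [0.004, 0, 0, 0, 0, 0],
  ],
)

```text
clock: 15.9
tool_pos: [0.5695, -0.0715, 0.0473]
orientation: [-179.9, -0.0, -67.2]
force: [-1.0, 3.1, 1.8]
opening: 0.0006
```

drive_tool(
  moves=[
    [0.002, 0, 0, 0, 0, 0],
    [0.004, 0, 0, 0, 0, 0],
  ],
)

```text
clock: 16.1
tool_pos: [0.5697, -0.072, 0.0473]
orientation: [-179.9, -0.0, -67.2]
force: [-2.0, 3.1, 0.9]
opening: 0.0004
```

```bash
python3 pu.py
python3 - <<'E'
from h import *
s=snap('top','t7')
cv2.imwrite('pics/t7b.png',cv2.resize(s['pixels'][140:230,240:360,::-1],(800,600),interpolation=cv2.INTER_CUBIC))
E
python3 pu.py
```

```text
t 16.10 tcp x 44.77 y 30.79 push 3.62 fz 0.86
t 16.15 tcp x 44.79 y 30.73 push 2.72 fz 1.33
```

View pics/t7b.png

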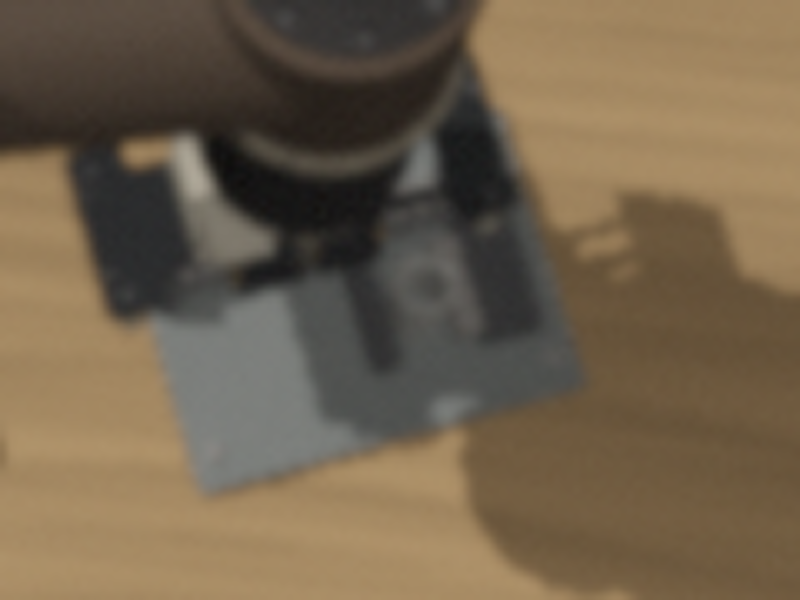

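drive_tool(
  moves=[
    [0.0015, 0, 0, 0, 0, 0],
    [0.003, 0, 0, 0, 0, 0],
  ],
)

```text
clock: 16.35
tool_pos: [0.5699, -0.0724, 0.0474]
orientation: [-179.9, -0.0, -67.2]
force: [-2.8, 4.9, 2.2]
opening: 0.0007
```

```bash
for i in 1 2 3; do python3 pu.py; python3 -c "
from h import *
vision.snapshot('wrist')"; done; python3 pu.py
```

```text
t 16.35 tcp x 44.80 y 30.37 push 5.63 fz 2.19
t 16.40 tcp x 44.80 y 30.35 push 4.18 fz 1.49
t 16.45 tcp x 44.84 y 30.38 push 4.80 fz 0.12
t 16.50 tcp x 44.84 y 30.37 push 4.13 fz 1.31
```

drive_tool(
  moves=[
    [0.001, 0, 0, 0, 0, 0],
    [0.0015, 0, 0, 0, 0, 0],
  ],
)

```text
clock: 16.7
tool_pos: [0.57, -0.0725, 0.0474]
orientation: [-179.8, -0.0, -67.2]
force: [-1.8, 4.4, 2.7]
opening: 0.0007
```

```bash
for i in 1 2 3; do python3 pu.py; python3 -c "
from h import *
vision.snapshot('wrist')"; done; python3 pu.py
```

```text
t 16.70 tcp x 44.84 y 30.24 push 4.74 fz 2.71
t 16.75 tcp x 44.84 y 30.25 push 4.77 fz 1.57
t 16.80 tcp x 44.86 y 30.27 push 5.14 fz 1.13
t 16.85 tcp x 44.87 y 30.21 push 5.59 fz 2.33
```

drive_tool(
  moves=[
    [0.001, 0, 0, 0, 0, 0],
    [0.0015, 0, 0, 0, 0, 0],
  ],
)

```text
clock: 17.05
tool_pos: [0.5701, -0.0726, 0.0474]
orientation: [-179.8, 0.0, -67.2]
force: [-2.1, 5.4, 1.6]
opening: 0.0009
```

```bash
for i in 1 2 3 4 5; do python3 pu.py; python3 -c "
from h import *
vision.snapshot('wrist')"; done; python3 pu.py
```

```text
t 17.05 tcp x 44.89 y 30.17 push 5.82 fz 1.58
t 17.10 tcp x 44.84 y 30.19 push 5.51 fz 1.54
t 17.15 tcp x 44.85 y 30.17 push 4.73 fz 1.43
t 17.20 tcp x 44.88 y 30.20 push 5.22 fz 2.11
t 17.25 tcp x 44.86 y 30.18 push 5.09 fz 1.40
t 17.30 tcp x 44.86 y 30.18 push 5.33 fz 1.68
```

drive_tool(
  moves=[
    [0.0015, 0, 0, 0, 0, 0],
    [0.0025, 0, 0, 0, 0, 0],
  ],
)

```text
clock: 17.5
tool_pos: [0.5701, -0.0727, 0.0474]
orientation: [-179.8, 0.0, -67.2]
force: [-3.2, 4.7, 2.2]
opening: 0.0005
```

```bash
for i in 1 2 3 4 5; do python3 pu.py; python3 -c "
from h import *
vision.snapshot('wrist')"; done; python3 pu.py
```

```text
t 17.50 tcp x 44.88 y 30.03 push 5.59 fz 2.21
t 17.55 tcp x 44.86 y 30.02 push 5.85 fz 1.90
t 17.60 tcp x 44.87 y 30.03 push 5.74 fz 2.15
t 17.65 tcp x 44.89 y 30.04 push 6.16 fz 2.51
t 17.70 tcp x 44.89 y 30.00 push 6.32 fz 1.98
t 17.75 tcp x 44.90 y 30.06 push 6.23 fz 2.17
```

drive_tool(
  moves=[
    [0.001, 0, 0, 0, 0, 0],
    [0.002, 0, 0, 0, 0, 0],
  ],
)

```text
clock: 17.95
tool_pos: [0.5701, -0.0727, 0.0474]
orientation: [-179.8, 0.0, -67.2]
force: [-2.9, 5.5, 2.3]
opening: 0.0006
```

```bash
for i in 1 2 3 4 5; do python3 pu.py; python3 -c "
from h import *
vision.snapshot('wrist')"; done; python3 pu.py
```

```text
t 17.95 tcp x 44.89 y 30.00 push 6.19 fz 2.27
t 18.00 tcp x 44.88 y 29.96 push 6.36 fz 2.57
t 18.05 tcp x 44.87 y 29.97 push 6.11 fz 2.44
t 18.10 tcp x 44.90 y 29.99 push 5.94 fz 2.36
t 18.15 tcp x 44.88 y 30.00 push 6.35 fz 1.93
t 18.20 tcp x 44.87 y 29.98 push 6.37 fz 2.04
```

drive_tool(
  moves=[
    [-0.005, 0, 0, 0, 0, 0],
    [-0.02, 0, 0, 0, 0, 0],
    [-0.06, 0, 0, 0, 0, 0],
    [-0.12, 0, 0, 0, 0, 0],
    [-0.2, 0, 0, 0, 0, 0],
    [-0.2, 0, 0, 0, 0, 0],
  ],
)

```text
clock: 18.8
tool_pos: [0.5579, -0.0437, 0.0475]
orientation: [-179.8, 0.0, -67.2]
force: [-0.7, 0.3, 0.7]
opening: 0.0002
```

drive_tool(
  moves=[
    [0, 0, -0.1, 0, 0, 0],
    [0, 0, -0.4, 0, 0, 0],
    [0, 0, -0.8, 0, 0, 0],
    [0, 0, -1, 0, 0, 0],
    [0, 0, -1, 0, 0, 0],
  ],
)

```text
clock: 19.3
tool_pos: [0.5609, -0.0434, 0.2042]
orientation: [-179.3, -0.1, -67.1]
force: [-0.4, 1.2, 0.4]
opening: 0.0007
```

```bash
python3 pu.py; python3 plan.py 0.48 -0.145 0.2 -67.16
```

```text
t 19.30 tcp x 47.77 y 60.60 push 1.24 fz 0.36
t 19.3 pos [ 0.5609 -0.0434  0.2042] ori [-179.2501   -0.1476  -67.0916] F [-0.4183  1.1641  0.3596] open 0.0007
shift [0.4138 0.7607 0.0191] mm 129.929975749316 turn [-0.0125 -0.0025  0.0012]
```

drive_tool(
  moves=[
    [0.15, 0.3, 0, -0.012, 0, 0],
    [0.3, 0.6, 0, -0.012, 0, 0],
    [0.414, 0.76, 0.02, -0.012, 0, 0],
    [0.414, 0.76, 0.02, -0.012, 0, 0],
    [0.414, 0.76, 0.02, -0.012, 0, 0],
    [0.414, 0.76, 0.02, -0.012, 0, 0],
  ],
)

```text
clock: 19.9
tool_pos: [0.4807, -0.1445, 0.2]
orientation: [-179.9, -0.2, -67.1]
force: [0.5, 0.4, -0.3]
opening: 0.0003
```

Run:
```python
from h import *
s=snap('wrist','w8')
cv2.imwrite('pics/w8b.png',cv2.resize(s['pixels'][30:210,120:360,::-1],(800,600),interpolation=cv2.INTER_CUBIC))
s=snap('scene','s8')
cv2.imwrite('pics/s8b.png',s['pixels'][:,:,::-1])
print(sensors.get_obs()['clock'])
```

```text
20.0
```

View pics/w8b.png

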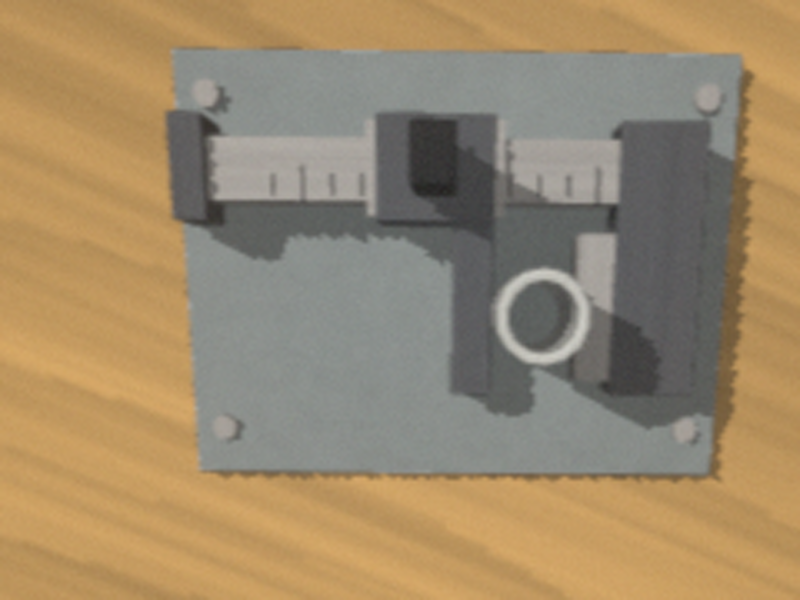

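View pics/s8b.png

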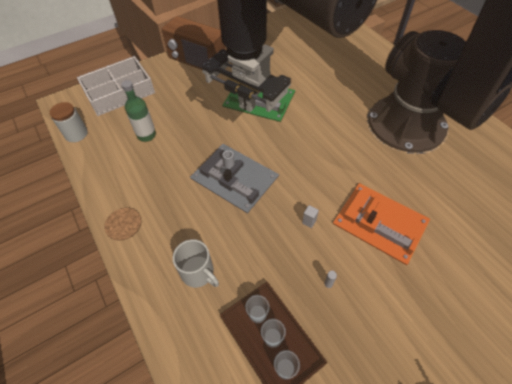

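Run:
```python
from plan import *
k=1.5625; p=[0.5404,-0.1178,0.3987]
s=load('w8')
def loc(u,v,z):
    w=onz(s,120+u*.3,30+v*.3,z);d=w[:2]-p[:2];c,sn=np.cos(p[2]),np.sin(p[2]);return (np.array([c*d[0]+sn*d[1],-sn*d[0]+c*d[1]])*1000).round(1)
print('tube',loc(543,316,.068),'jaw face',loc(495,240,.03),'tip',loc(491,392,.03),'anvil',loc(576,240,.029),loc(571,380,.029))
plan(0.5565,-.0400,.14,-67.16)
```

```text
tube [ -1.5 -26.7] jaw face [ 23.2 -13. ] tip [-28.6 -12.2] anvil [ 23.3 -40.9] [-24.3 -40.8]
t 20.0 pos [ 0.4807 -0.1443  0.1998] ori [-179.9721   -0.15    -67.03  ] F [-0.5    -0.2564  0.0394] open -0.0001
shift [-0.4439 -0.7363  0.398 ] mm 142.1144079132308 turn [-0.0005 -0.0025  0.0022]
```

drive_tool(
  moves=[
    [-0.2, -0.3, 0, 0, 0, 0],
    [-0.35, -0.6, 0.1, 0, -0.002, 0.002],
    [-0.444, -0.736, 0.25, 0, -0.002, 0.002],
    [-0.444, -0.736, 0.398, 0, -0.002, 0.002],
    [-0.444, -0.736, 0.398, 0, -0.002, 0.002],
    [-0.444, -0.736, 0.398, 0, -0.002, 0.002],
  ],
)

```text
clock: 20.6
tool_pos: [0.5565, -0.0397, 0.1399]
orientation: [179.9, -0.0, -67.1]
force: [0.5, 0.2, 0.8]
opening: 0.0001
```

```bash
python3 pu.py; python3 plan.py 0.5565 -0.0400 0.0475 -67.2
```

```text
t 20.60 tcp x 45.11 y 65.72 push -0.04 fz 0.84
t 20.6 pos [ 0.5565 -0.0397  0.1399] ori [179.9443  -0.0415 -67.0866] F [0.5182 0.1741 0.8401] open 0.0001
shift [ 0.0014 -0.0001  0.6163] mm 92.44205242691095 turn [ 0.0009 -0.0007  0.0019]
```

drive_tool(
  moves=[
    [0, 0, 0.15, 0, 0, 0],
    [0, 0, 0.35, 0, 0, 0],
    [0, 0, 0.5, 0, 0, 0],
    [0, 0, 0.58, 0, 0, 0.002],
    [0, 0, 0.616, 0, 0, 0.002],
    [0, 0, 0.616, 0, 0, 0.002],
  ],
)

```text
clock: 21.2
tool_pos: [0.5568, -0.04, 0.0481]
orientation: [180.0, -0.1, -67.2]
force: [-0.2, 0.2, 0.0]
opening: 0.0006
```

drive_tool(
  moves=[
    [0.05, 0, 0.002, 0, 0, 0],
    [0.11, 0, 0.002, 0, 0, 0],
    [0.17, 0, 0.002, 0, 0, 0],
    [0.2, 0, 0.002, 0, 0, 0],
    [0.21, 0, 0.002, 0, 0, 0],
    [0.21, 0, 0.002, 0, 0, 0],
  ],
)

```text
clock: 21.8
tool_pos: [0.569, -0.0694, 0.0478]
orientation: [180.0, -0.1, -67.3]
force: [0.2, 0.3, 0.2]
opening: 0.0004
```

```bash
python3 pu.py
```

```text
t 21.80 tcp x 45.17 y 33.47 push 0.21 fz 0.24
```

drive_tool(
  moves=[
    [0.008, 0, 0.002, 0, 0, 0],
    [0.014, 0, 0.002, 0, 0, 0],
    [0.018, 0, 0.002, 0, 0, 0],
    [0.019, 0, 0.002, 0, 0, 0],
  ],
)

```text
clock: 22.2
tool_pos: [0.5701, -0.072, 0.0475]
orientation: [180.0, -0.1, -67.2]
force: [-0.0, -0.6, -0.8]
opening: 0.0005
```

```bash
for i in 1 2 3 4; do python3 pu.py; python3 -c "
from h import *
vision.snapshot('wrist')"; done
```

```text
t 22.20 tcp x 45.21 y 30.69 push -0.55 fz -0.77
t 22.25 tcp x 45.20 y 30.71 push 0.08 fz 0.14
t 22.30 tcp x 45.22 y 30.69 push 0.37 fz 0.57
t 22.35 tcp x 45.19 y 30.72 push -0.45 fz -1.06
```

drive_tool(
  moves=[
    [0.002, 0, 0, 0, 0, 0],
    [0.002, 0, 0, 0, 0, 0],
  ],
)

```text
clock: 22.6
tool_pos: [0.5702, -0.0722, 0.0475]
orientation: [180.0, -0.1, -67.2]
force: [-0.1, 0.6, -0.2]
opening: 0.0007
```

```bash
for i in 1 2 3 4; do python3 pu.py; python3 -c "
from h import *
vision.snapshot('wrist')"; done
```

```text
t 22.60 tcp x 45.16 y 30.47 push 0.55 fz -0.17
t 22.65 tcp x 45.15 y 30.47 push 0.22 fz -0.36
t 22.70 tcp x 45.17 y 30.47 push 1.15 fz -0.18
t 22.75 tcp x 45.19 y 30.44 push 1.02 fz -0.64
```

drive_tool(
  moves=[
    [0.001, 0, 0, 0, 0, 0],
    [0.001, 0, 0, 0, 0, 0],
  ],
)

```text
clock: 23.0
tool_pos: [0.5702, -0.0723, 0.0475]
orientation: [180.0, -0.0, -67.3]
force: [0.2, 1.1, -0.3]
opening: 0.0002
```

```bash
for i in 1 2 3 4; do python3 pu.py; python3 -c "
from h import *
vision.snapshot('wrist')"; done
```

```text
t 23.00 tcp x 45.18 y 30.39 push 0.89 fz -0.35
t 23.05 tcp x 45.18 y 30.39 push 1.81 fz 0.15
t 23.10 tcp x 45.19 y 30.36 push 1.11 fz 0.11
t 23.15 tcp x 45.21 y 30.38 push 0.80 fz 1.13
```

drive_tool(
  moves=[
    [0.002, 0, 0, 0, 0, 0],
    [0.003, 0, 0, 0, 0, 0],
  ],
)

```text
clock: 23.4
tool_pos: [0.5703, -0.0725, 0.0474]
orientation: [180.0, -0.0, -67.3]
force: [-1.6, 4.4, 1.5]
opening: 0.0006
```

```bash
for i in 1 2 3 4; do python3 pu.py; python3 -c "
from h import *
vision.snapshot('wrist')"; done
```

```text
t 23.40 tcp x 45.19 y 30.14 push 4.69 fz 1.49
t 23.45 tcp x 45.17 y 30.14 push 3.45 fz 1.26
t 23.50 tcp x 45.17 y 30.12 push 4.71 fz 0.74
t 23.55 tcp x 45.18 y 30.12 push 3.78 fz 0.21
```

drive_tool(
  moves=[
    [-0.005, 0, 0, 0, 0, 0],
    [-0.02, 0, 0, 0, 0, 0],
    [-0.06, 0, 0, 0, 0, 0],
    [-0.12, 0, 0, 0, 0, 0],
    [-0.2, 0, 0, 0, 0, 0],
    [-0.2, 0, 0, 0, 0, 0],
  ],
)

```text
clock: 24.2
tool_pos: [0.5581, -0.0435, 0.0476]
orientation: [180.0, -0.0, -67.2]
force: [0.0, -0.9, 0.2]
opening: 0.0004
```

drive_tool(
  moves=[
    [0, 0, -0.1, 0, 0, 0],
    [0, 0, -0.4, 0, 0, 0],
    [0, 0, -0.8, 0, 0, 0],
    [0, 0, -1, 0, 0, 0],
    [0, 0, -1, 0, 0, 0],
  ],
)

```text
clock: 24.7
tool_pos: [0.5615, -0.0428, 0.2043]
orientation: [-179.4, -0.2, -67.1]
force: [-0.2, 0.1, 0.0]
opening: 0.0004
```

drive_tool(
  moves=[
    [0.15, 0.3, 0, 0, 0, 0],
    [0.3, 0.6, 0, 0, 0, 0],
    [0.414, 0.76, 0.02, 0, 0, 0],
    [0.414, 0.76, 0.02, 0, 0, 0],
    [0.414, 0.76, 0.02, 0, 0, 0],
  ],
)

```text
clock: 25.2
tool_pos: [0.4805, -0.1446, 0.2007]
orientation: [-179.4, -0.2, -67.2]
force: [0.9, 0.3, 0.4]
opening: 0.0002
```

Run:
```python
from h import *
s=snap('wrist','w9')
cv2.imwrite('pics/w9b.png',cv2.resize(s['pixels'][30:210,120:360,::-1],(800,600),interpolation=cv2.INTER_CUBIC))
print(sensors.get_obs()['clock'])
```

```text
25.25
```

View pics/w9b.png

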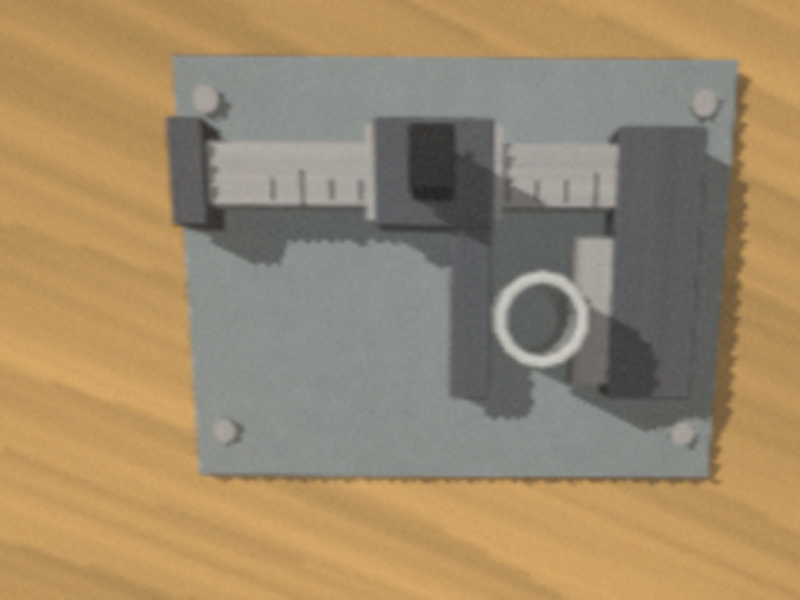

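The tube ring (542,318 in the crop) stands between the jaw face (about 492) and the anvil (about 574). Nothing has changed since the last view, and the arm is clear.

```bash
python3 -c "
from h import *
print(ticket.close_job(), sensors.get_obs()['clock'])"
```

```text
the job is handed in; nothing more can be done
the job is handed in; nothing more can be done
```

The tube is standing on the caliper base, nipped between the jaws, and the job is handed in at about 25 s of the 51 s allowed. `close_job` gave no verdict.

- **Placing:** I set the tube down at caliper x ≈ 0, y ≈ -12 mm, felt its foot touch with about 3 N, and let go. The camera then showed it upright at (0.0, -11.7) mm.
- **Nipping:** I pushed the thumb block in with closed fingers. The drag was about 3.2 N. The push rose when the tube met the anvil, and I stopped at about 6.2 N, so the nip is roughly 3 N.
- **Nip after letting go:** I touched the thumb block again to check that the jaw had held. The force rose steadily at about 12 N/mm up to 4.2 N, in line with the earlier reading of 6.2 N, so the jaw had not backed off. I then withdrew the arm.
- **Last views:** After the first release the tube measured at (-1.5, -26.7) mm, with the anvil edge at about -41 mm and the jaw face at -12 to -13 mm. The final picture, after the second touch, looked unchanged, with the arm clear. I last viewed the whole desk before that second touch, and nothing else appeared to have moved.

**Not checked directly:** the nip force with the hand away is inferred, not measured. The jaw's cocking angle was too small to read in the pictures; 3 N should give about 0.011 rad. I also did not measure the tube's tilt.

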